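# Swap the miscut key and hold the tray lock open

## Robot

A 6-joint arm with a two-finger parallel gripper is mounted at the origin on the work surface. World frame = base frame: x ahead of the robot, y to its left, z up, the work surface at z = 0. Lengths are in m, angles in rad, forces in N, time in s.
With the tool pointing down it reaches from about 0.275 to 0.75 m from the base axis. Payload 10.2 kg.
Tool frame: the origin (TCP) lies midway between the tips of the shut fingers; the grasp point (between the pads) lies 19 mm behind it; z points along the fingers, x is the direction in which the jaws open and shut, and the axes are right-handed (so a half turn about z gives the same grasp; the last joint's range is limited). The gripper opens to 85 mm and grips with 20 to 120 N. Pads are 22 mm wide; open, the fingers measure 114 mm over their backs; the gripper's body (76 mm by 85 mm) begins 54 mm behind the grasp point. The pads swing forward as they close: fully open they stand 13 mm farther back than shut.
Start: joints at [-1.433, 0.313, 1.498, -0, 1.331, -0.223], TCP at [0.185, -0.491, 0.21] pointing down, gripper open.
Joint ranges: [-2.94, 2.94], [-0.97, 2.17], [0.19, 2.56], [-1.23, 4.37], [0.02, 3.11], [-2.88, 2.88]. Speed limits (rad/s): [2.39, 2.39, 3.01, 3.14, 3.14, 3.14].

## Interface

Orientations are given as a rotation vector (axis times angle).
In Python, from plant import ctrl gives the robot as it stands. The module is installed in compiled form; this text tells all that it offers.
- The arm moves only by the tool send_rows, never from a script. Its argument "moves" is a list of rows, each a list of 7 numbers: the turn, a rotation vector about the tool's x, y, z in degrees, then the shift along the tool's x, y, z in m, then the gripper command: -1 is shut, 1 is fully open, values between are in proportion. A call has 1 to 5 rows; each row shifts and turns the commanded pose from where the row before left it, along the tool's axes as they then stand; what a row does not reach is not made up. A row lasts 1/8 s, in which the tool goes at most 62.5 mm and 10.7 degrees, less where a joint would pass 70% of its speed; a pose out of reach is approached as far as the arm can. A call with a gripper value outside its range is refused whole. The fingers move at their own pace and stop on an object; "newtons" is the grip in N (left out, the last holds). Time passes only in rows, so rows that do not move let the fingers close. It gives the time, the measured TCP pose, the force and the opening at its end, in the units of the state.
- ctrl.observe(): the state, without advancing time (a new reading comes with each control period).
- ctrl.snapshot(name): name is "scene" or "side" or "wrist"; returns (picture, depth): 384x512x3 uint8, red, green, blue; 384x512 float32, m along the optical axis (not along the pixel's ray), 0 where there is no reading.
- ctrl.get_calibration(name): a dict with "vertical_fov" (degrees; the focal length in pixels is half the picture's height over the tangent of half this angle, whatever the lens; pixels are square), "cx", "cy" (the principal point, pixels), "pose" (4x4, takes a point from camera to world coordinates). Camera axes: x right, y down, z forward; pixel columns grow to the right and rows downward; lengths in m; the calibration is good to about 2 mm. A picture is of the moment at which its call begins: read the wrist's pose just before it. get_calibration takes no time and is no camera call; for the wrist camera it gives the pose at the moment of the call.
- ctrl.hand_in(): hands the job in, once; it reports no verdict.
Trained networks look in the newest picture that a camera, given by its name, has taken for a name from the list of things; names that differ only in an ending like _2 or _b are one class to them, and where a whole thing is asked for, a point or a joint stands for the part that bears it (a point fixed in the world has none). Each returns a list of dicts, best first, with "conf" (0 to 1); they miss things now and then, are a little off and sometimes report something else, mostly with a low value. They report only what shows in the picture. A call takes as long as a camera call.
- ctrl.look_for(camera, label): "pixel" ([column, row] in pixels, amid what is visible of it).
- ctrl.masks_of(camera, label): "region" (384x512 bool, what is visible of it) and "pixel" ([column, row] in pixels, amid what is visible of it).
The state is a dict: "clock": time; "joint_positions": joint angles; "joint_velocities": joint speeds; "joint_torque": joint torques, N m; "tcp_pos": TCP position; "ee_rot": TCP orientation; "wrist_force": force on the tool from outside, world axes, zero at the start; "wrist_torque": the same for the moment, N m; "width": opening from 0.0 (shut) to 1.0 (fully open).
Only numpy, scipy, OpenCV 4.12 (cv2) and the standard library are available. Lean on these libraries where they do the work, as an engineer would, in place of code of your own. Each camera call takes 0.05 s, during which the arm holds its last target.

## Task

The key left standing in the lock on the locked tray tier is miscut and too short to work: pull it out and drop it into the steel reject tin. Then take the key with the rectangular bow from its wooden stand, push it fully home into the lock, working it past the sticky pins, turn it clockwise a quarter turn to the stop, and finish while still gripping the key and holding it turned against the return spring. Leave the round-bowed key, the glass jar and the stapler where they are.

Things in the scene. Friction and masses are not known exactly. Their poses are not given: they have to be found in the camera images.
- keyhole (a point): Centre of the key slot's mouth on the level lock face, 104 mm above the shelf: a 24 mm square brass plug in a flat round steel collar 56 mm across, flush with it. Slot straight down, 11.2 mm long (x) x 6.2 mm wide (y) x 34 mm deep, no lead-in. Two sprung sticky pins stick out 2.6 mm from the slot's ends, 15 and 20 mm down. This point does not turn with the plug: x = slot's length at rest, z up.
- locker: Locked tier of two wooden trays with a plywood lid, fixed, 180 (x) x 220 (y) x 100 mm high, origin under its centre; the keyhole is at x -35 mm on its top. From 40 mm on the -x side of the slot runs a flat steel bolt, 14 mm wide, 2.5 mm above the lock face, which draws in 10 mm as the plug turns. A key's tapered tip wedges the pins aside under a push of 5 to 15 N; a wiggle of 1 mm or 0.05 rad helps.
- plug (a joint): Turn of the lock plug in rad: 0 at rest (slot along the keyhole's x), growing CLOCKWISE seen from above, stop at 1.5 (the quarter turn). A spring turns it back when let go: 0.01 N m at rest, 0.07 N m at the stop. The key has 0.1 to 0.15 rad of play in the slot, so the gripper must turn some 1.6 to 1.7 rad.
- old_key_bow (a point): Centre of the bow (black handle) of the miscut key standing in the lock at the start, 26 mm above the lock face. Bow 30 (x) x 12 thick (y) x 36 mm high (z); below it a steel shoulder 18 x 10 x 8 mm resting on the lock face, then a blunt blade 10 x 5 mm, 10 mm long. Loose, 30 g. z up from blade to bow; the same after a half turn about z.
- good_key_bow (a point): Centre of the bow (black handle) of the good key, upright in a wooden stand. Bow 30 (x) x 12 thick (y) x 36 mm high (z), rectangular; below it a shoulder 18 x 10 x 8 mm, then the blade 10 (x) x 5 (y) x 28 mm long, its last 8 mm tapered to 3 x 1.5 mm. Fully home the shoulder rests on the lock face, this point 26 mm above it. Loose, 30 g. z up; the same after a half turn about z.
- good_key_tip (a point): Tip of the good key's blade, 54 mm below its bow's centre, same axes; 28 mm below the keyhole when fully home.
- good_key: The good key as a whole; origin at the tip of its blade, axes as its bow.
- stand: Wooden block 50 (x) x 45 (y) x 42 mm high, fixed, that holds the good key upright in a slot along x, 34 mm deep, 11.5 x 6.5 mm; the key's shoulder rests on its top. Origin at the centre of its underside. Lift the key 35 mm straight up to free it. An equal block holds the round-bowed key.
- reject_tin_in (a point): Centre of the inner floor of the reject tin, an open rectangular grey steel tray 140 (x) x 120 (y) x 45 mm high, walls 4 mm, fixed; this point is 4 mm above the shelf, z up.
- round_key_bow (a point): Centre of the ROUND bow (disc of 36 mm diameter, 12 mm thick) of another key in the second wooden stand. Not wanted: leave it.
- jar_rim (a point): Centre of the mouth of an empty glass jar, radius 34, 85 mm high. Bystander.
- stapler: White stapler, 130 x 36 x 46 mm, origin under its centre. Bystander.
- old_key: The miscut key as a whole; origin at the end of its short blade, 36 mm below its bow's centre, same axes.

How it is judged:
On the way, in this order (a step that is already met when the one before it is completed fails the run):
1. the miscut key is in the reject tin, let go (x of old_key_bow in the frame of reject_tin_in between -0.066 and 0.066 m and y of old_key_bow in the frame of reject_tin_in between -0.056 and 0.056 m and z of old_key_bow in the frame of reject_tin_in below 0.045 m and contact force between the fingers and old_key below 0.1 N), for 0.2 s.
2. the good key is fully home in the lock, not yet turned (z of good_key_tip in the frame of keyhole below -0.025 m and horizontal distance between good_key_tip and keyhole below 0.004 m and angle between good_key_tip's own z axis and vertical below 0.2 rad and value of joint plug below 0.5 rad), for 0.1 s.
3. the good key, fully home and gripped, has turned the lock a quarter (z of good_key_tip in the frame of keyhole below -0.025 m and horizontal distance between good_key_tip and keyhole below 0.004 m and angle between good_key_tip's own z axis and vertical below 0.2 rad and value of joint plug above 1.3 rad and contact force between the fingers and good_key above 2 N), for 0.3 s.
At the end, for the whole second after the job is handed in: The good key is within 3 mm of fully home in the lock (tip within 4 mm of its axis, upright within 0.2 rad), the plug is past 1.3 rad, the fingers grip the key (over 2 N) and keep it so through the last second, and the miscut key is inside the reject tin (all of step 3 and x of old_key_bow in the frame of reject_tin_in between -0.066 and 0.066 m and y of old_key_bow in the frame of reject_tin_in between -0.056 and 0.056 m and z of old_key_bow in the frame of reject_tin_in below 0.045 m); the arm keeps its last pose, push and grip.
It fails at once if the round-bowed key is moved by more than 15 mm (distance of round_key_bow from where it was at the start of the episode above 0.015 m).
It fails at once if the jar or the stapler is moved by more than 25 mm (distance of any of jar_rim, stapler from where it was at the start of the episode above 0.025 m).
It also fails if it takes over 67 s, if anything falls off the work surface, if the arm or the gripper's body presses on something with over 40 N, if the wrist force passes 120 N, or if a joint passes its speed limit or range.

## Working session

There is one attempt and no reset: what is moved stays moved. The work goes in short steps, Python scripts to look and compute and a tool call to move; the robot and the scene stay as the last step left them, time stands still between calls to the robot, and variables do not carry over. Pictures are saved under pics/ and viewed, and the job is handed in when it is done.

Besides the shell and the picture viewer there is one more tool, called by a JSON object that holds its "api" and its "payload", one argument or row to a line. send_rows: Moves the arm, as the interface text tells. Its arguments: {"type":"object","properties":{"moves":{"type":"array"},"newtons":{"type":"number"}},"required":["moves"]}

```bash
mkdir -p pics; ls; cat > h.py <<'E'
import numpy as np, cv2
from plant import ctrl
from scipy.spatial.transform import Rotation as R
def cal(n):
    c=ctrl.get_calibration(n); f=192/np.tan(np.radians(c['vertical_fov'])/2); return f,c['cx'],c['cy'],np.array(c['pose'])
def w(n,u,v,d,C=None):
    f,cx,cy,P=C or cal(n); u,v,d=map(np.asarray,(u,v,d))
    p=np.stack([(u-cx)/f*d,(v-cy)/f*d,d,np.ones_like(d)],-1); return (p@P.T)[...,:3]
def proj(n,p,C=None):
    f,cx,cy,P=C or cal(n); q=np.linalg.inv(P)@np.append(p,1); return q[0]/q[2]*f+cx,q[1]/q[2]*f+cy
def save(name,img): cv2.imwrite('pics/'+name+'.png',img[...,::-1])
E
python3 - <<'E'
from h import *
s=ctrl.observe(); print({k:np.round(v,4) for k,v in s.items()})
for n in ['scene','side','wrist']:
    C=cal(n); im,d=ctrl.snapshot(n); save(n+'0',im); np.savez('pics/'+n+'0.npz',im=im,d=d,f=C[0],cx=C[1],cy=C[2],P=C[3]); print(n,C[0],C[1],C[2],np.round(C[3],3))
E
```

```text
pics
{'clock': np.float64(0.0), 'joint_positions': array([-1.4334,  0.3134,  1.4984,  0.    ,  1.331 , -0.2234]), 'joint_velocities': array([ 0.0012,  0.0004, -0.0005,  0.0016, -0.0019, -0.0008]), 'joint_torque': array([-1.50000e-03, -4.12271e+01, -2.59743e+01, -2.00000e-04,
        4.20000e-03, -0.00000e+00]), 'tcp_pos': array([ 0.1853, -0.4909,  0.2096]), 'ee_rot': array([-2.5832e+00,  1.7863e+00,  1.3000e-03]), 'wrist_force': array([-0.3957, -0.0663, -1.2256]), 'wrist_torque': array([-0.0175,  0.0385,  0.0042]), 'width': np.float64(1.0001)}
scene 348.5042626038248 251.65954237651084 192.74141014431166 [[-0.764  0.455 -0.456  0.875]
 [ 0.645  0.54  -0.541  0.439]
 [ 0.    -0.708 -0.706  0.683]
 [ 0.     0.     0.     1.   ]]
side 460.2662975478496 252.55655606704087 188.84297482286559 [[-0.958 -0.183  0.22   0.254]
 [-0.286  0.565 -0.774  0.893]
 [ 0.017 -0.805 -0.593  0.785]
 [ 0.     0.     0.     1.   ]]
wrist 276.0284159383836 256.6343770661306 192.99348954037805 [[ 0.354 -0.892 -0.28   0.256]
 [-0.935 -0.338 -0.105 -0.464]
 [-0.001  0.299 -0.954  0.374]
 [ 0.     0.     0.     1.   ]]
```

View pics/scene0.png

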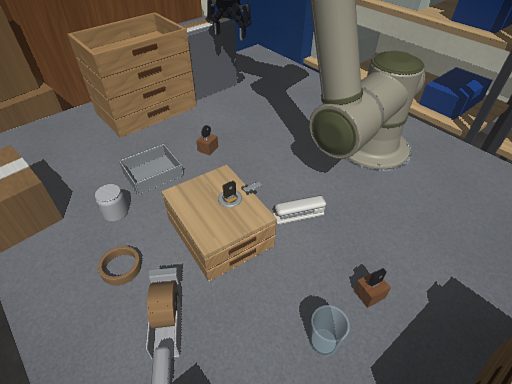

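View pics/side0.png

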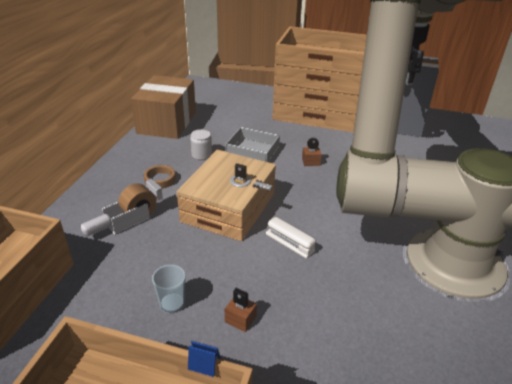

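View pics/wrist0.png

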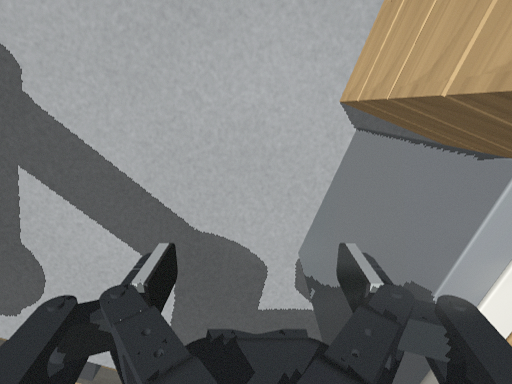

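Scene: the locker with the old key is at (229,190), the tin at (152,168), the round key at (206,135) and the rectangular key at (377,277). The jar is at (329,328) and the stapler at (300,209).

```bash
python3 - <<'E'
from h import *
for n in ['scene','side']:
    C=cal(n); im,d=ctrl.snapshot(n); 
    z=np.load(f'pics/{n}0.npz')['d']
    for l in ['old_key_bow','good_key_bow','stand','reject_tin_in','locker','plug','round_key_bow','jar_rim','stapler']:
        r=ctrl.masks_of(n,l)
        for q in r[:2]:
            m=q['region']&(d>0); v,u=np.nonzero(m)
            if len(u)<3: print(n,l,q['conf'],len(u)); continue
            p=w(n,u,v,d[v,u],C)
            print(n,l,round(q['conf'],2),np.round(q['pixel']),len(u),'med',np.round(np.median(p,0),3),'lo',np.round(np.percentile(p,3,axis=0),3),'hi',np.round(np.percentile(p,97,axis=0),3))
            np.savez(f'pics/m_{n}_{l}_{0 if q is r[0] else 1}.npz',m=q['region'],p=p)
print(ctrl.observe()['clock'])
E
```

```text
scene old_key_bow 0.6 [232. 190.] 181 med [ 0.553 -0.022  0.134] lo [ 0.539 -0.03   0.109] hi [ 0.565 -0.02   0.15 ]
scene good_key_bow 0.62 [379. 278.] 186 med [0.447 0.315 0.079] lo [0.43  0.306 0.053] hi [0.456 0.321 0.088]
scene stand 0.91 [370. 294.] 724 med [0.455 0.32  0.04 ] lo [0.421 0.286 0.001] hi [0.469 0.338 0.045]
scene stand 0.24 [326. 326.] 1556 med [0.582 0.317 0.055] lo [0.564 0.289 0.005] hi [0.625 0.348 0.087]
scene reject_tin_in 0.74 [151. 170.] 1915 med [ 0.607 -0.343  0.017] lo [ 0.538 -0.391  0.004] hi [ 0.677 -0.266  0.046]
scene locker 0.95 [218. 223.] 7910 med [0.605 0.013 0.101] lo [ 0.504 -0.131  0.015] hi [0.682 0.085 0.105]
scene plug 0.61 [233. 198.] 66 med [ 0.554 -0.02   0.105] lo [ 0.536 -0.034  0.103] hi [ 0.565 -0.012  0.107]
scene jar_rim 0.69 [326. 328.] 1571 med [0.582 0.316 0.054] lo [0.563 0.289 0.005] hi [0.625 0.347 0.087]
scene stapler 0.95 [301. 205.] 952 med [0.404 0.063 0.04 ] lo [0.347 0.027 0.006] hi [0.453 0.094 0.049]
side old_key_bow 0.47 [239. 169.] 174 med [ 0.548 -0.023  0.131] lo [ 0.535 -0.049  0.103] hi [ 0.562 -0.018  0.148]
[... 189 characters left out ...]
1] hi [0.469 0.339 0.044]
side reject_tin_in 0.81 [254. 144.] 1302 med [ 0.606 -0.354  0.024] lo [ 0.535 -0.393  0.002] hi [ 0.674 -0.265  0.045]
side reject_tin_in 0.38 [228. 196.] 6006 med [0.572 0.031 0.098] lo [ 0.487 -0.126  0.009] hi [0.675 0.086 0.103]
side locker 0.84 [227. 195.] 5956 med [0.573 0.032 0.098] lo [ 0.487 -0.125  0.009] hi [0.673 0.086 0.103]
side round_key_bow 0.64 [311. 142.] 111 med [ 0.413 -0.322  0.068] lo [ 0.4   -0.329  0.046] hi [ 0.428 -0.314  0.085]
side jar_rim 0.69 [170. 288.] 1294 med [0.59  0.327 0.058] lo [0.561 0.288 0.007] hi [0.621 0.35  0.085]
side stapler 0.58 [293. 237.] 1104 med [0.39  0.068 0.036] lo [0.334 0.03  0.001] hi [0.451 0.095 0.047]
1.15
```

```bash
python3 - <<'E'
from h import *
for n in ['scene','side']:
    D=np.load(f'pics/{n}0.npz'); d=D['d']; C=(D['f'],D['cx'],D['cy'],D['P'])
    v,u=np.nonzero(d>0); p=w(n,u,v,d[v,u],C)
    def rect(lab,c,r,z0,z1):
        m=(np.hypot(p[:,0]-c[0],p[:,1]-c[1])<r)&(p[:,2]>z0)&(p[:,2]<z1)
        q=p[m]; a=cv2.minAreaRect((q[:,:2]*1000).astype(np.float32))
        print(n,lab,len(q),np.round(a[0],1),np.round(a[1],1),round(a[2],1),'z',np.round(np.median(q[:,2]),4))
    rect('locker top',(0.585,-0.02),.16,.095,.108)
    rect('old bow',(0.552,-0.022),.04,.118,.155)
    rect('old bow top',(0.552,-0.022),.03,.143,.16)
    rect('stand top',(0.445,0.315),.045,.037,.046)
    rect('good bow',(0.445,0.315),.03,.055,.1)
    rect('good bow top',(0.445,0.315),.03,.081,.1)
    rect('tin',(0.607,-0.33),.1,.035,.05)
    rect('round',(0.415,-0.322),.03,.055,.1)
    rect('jar',(0.593,0.317),.06,.075,.1)
    rect('stapler',(0.395,0.06),.1,.03,.06)
E
python3 - <<'E'
import cv2,numpy as np
a=cv2.imread('pics/scene0.png');b=cv2.imread('pics/side0.png')
A=[a[150:250,180:310],a[240:340,330:460],b[140:240,180:310],b[260:340,200:304]]
A=[cv2.resize(x,(400,300),interpolation=cv2.INTER_CUBIC) for x in A]
cv2.imwrite('pics/crop.png',np.vstack([np.hstack(A[:2]),np.hstack(A[2:])]))
E
```

```text
scene locker top 5610 [570.3 -29.4] [223.3 210.1] 83.1 z 0.1014
scene old bow 175 [551.1 -25.5] [15.5 29.9] 81.6 z 0.1381
scene old bow top 69 [550.5 -25.9] [14.5 28.8] 81.6 z 0.1481
scene stand top 390 [441.  312.8] [45.6 51.8] 76.8 z 0.0431
scene good bow 180 [441.6 313.3] [11.8 29.5] 78.0 z 0.0809
scene good bow top 90 [441.5 313.3] [11.8 29.4] 78.0 z 0.0866
scene tin 495 [ 606.  -329.9] [123.3 140.1] 85.0 z 0.0428
scene round 92 [ 414.6 -324.9] [34.9 14.7] 24.8 z 0.0746
scene jar 430 [593.  317.5] [66.9 66.3] 62.7 z 0.0849
scene stapler 623 [394.8  57.8] [ 35.7 127.8] 65.6 z 0.0461
side locker top 3397 [570.3 -29.5] [226.4 211.1] 83.6 z 0.0997
side old bow 132 [548.2 -25.4] [15.5 29. ] 83.3 z 0.1373
side old bow top 41 [548.7 -26.2] [14. 28.] 87.5 z 0.1465
side stand top 350 [439.6 313.1] [46.7 51.2] 77.4 z 0.0413
side good bow 209 [439.3 313.7] [14.1 30.4] 80.4 z 0.0762
side good bow top 82 [439.8 313.6] [14.1 29.5] 80.4 z 0.0846
side tin 358 [ 605.6 -328.2] [127.9 141.6] 84.6 z 0.0412
side round 102 [ 413.2 -321.7] [33.7 18.1] 13.6 z 0.0719
side jar 329 [591.4 318.3] [67.1 66.3] 88.4 z 0.0824
side stapler 622 [392.1  57.9] [ 36.5 128.9] 65.7 z 0.0439
```

View pics/crop.png

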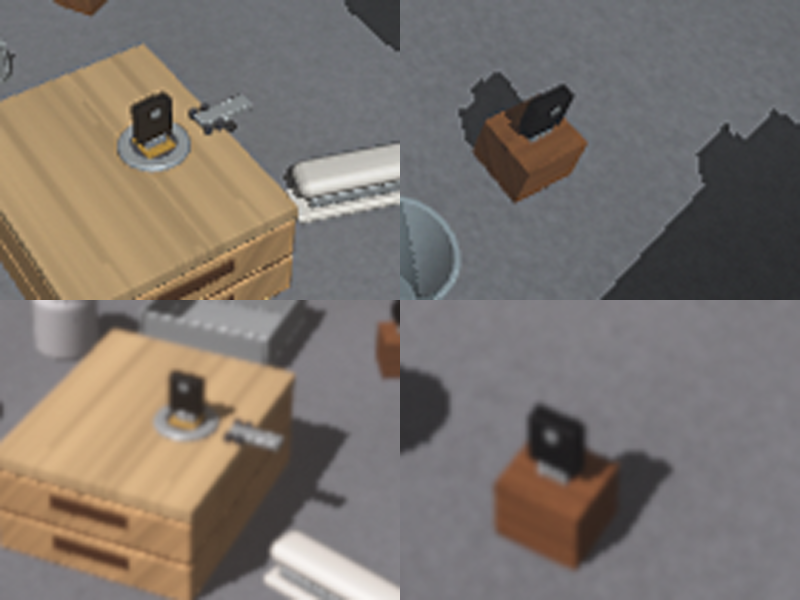

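```bash
cat >> h.py <<'E'
def plan(x=None,y=None,z=None,tx=None,cmd=None):
    """print shift in tool axes and yaw turn (deg, tool z) to put tool x at world heading tx (deg, mod 180)"""
    s=ctrl.observe(); Rm=R.from_rotvec(s['ee_rot']).as_matrix(); p=s['tcp_pos']
    t=np.array([p[i] if q is None else q for i,q in enumerate((x,y,z))])
    h=np.degrees(np.arctan2(Rm[1,0],Rm[0,0]))
    print('clk',round(s['clock'],2),'tcp',np.round(p,4),'head',round(h,2),'down',np.round(Rm[:,2],3),'w',round(s['width'],3),'F',np.round(s['wrist_force'],1),'j6',round(s['joint_positions'][5],2))
    print(' shift now-frame mm',np.round(Rm.T@(t-p)*1000,1))
    if tx is not None:
        for k in (0,180,-180):
            turn=-(tx+k-h)  # tool z down: + turn lowers heading
            turn=(turn+360)%720-360
            R2=Rm@R.from_rotvec([0,0,np.radians(turn)]).as_matrix()
            print(' turn',round(turn,2),'shift after turn mm',np.round(R2.T@(t-p)*1000,1))
E
python3 - <<'E'
from h import *
plan(0.50,-0.02,0.30,tx=83)
D=np.load('pics/scene0.npz');p=None
d=D['d'];v,u=np.nonzero(d>0);q=w('scene',u,v,d[v,u],(D['f'],D['cx'],D['cy'],D['P']))
m=(q[:,2]>.1)&(q[:,0]<.8)&(q[:,0]>.1)&(abs(q[:,1])<.8)&(u<215)
import collections
print(np.round(np.percentile(q[m],[1,50,99],axis=0),2)); m2=m&(q[:,1]<-.35); print(q[m2].min(0),q[m2].max(0))
E
```

```text
clk 1.15 tcp [ 0.1853 -0.4912  0.2101] head -69.33 down [-0.  0. -1.] w 0.999 F [0.5 0.5 0.2] j6 -0.22
 shift now-frame mm [-329.8 -460.8  -89.9]
 turn -152.33 shift after turn mm [506.  254.9 -89.9]
 turn -332.33 shift after turn mm [-506.  -254.9  -89.9]
 turn 27.67 shift after turn mm [-506.  -254.9  -89.9]
[[ 0.18 -0.76  0.1 ]
 [ 0.49 -0.56  0.2 ]
 [ 0.67  0.05  0.3 ]]
[ 0.12657775 -0.76407457  0.10000156] [ 0.60207569 -0.52934281  0.34744474]
```

{"api": "send_rows", "payload": {
  "moves": [
    [0,0,0,-0.033,-0.046,-0.009,1],
    [0,0,0,-0.033,-0.046,-0.009,1],
    [0,0,0,-0.033,-0.046,-0.009,1],
    [0,0,0,-0.033,-0.046,-0.009,1],
    [0,0,0,-0.033,-0.046,-0.009,1]
  ]
}}

```text
clock: 1.78
tcp_pos: [0.343, -0.254, 0.2556]
ee_rot: [2.584, -1.787, 0.001]
wrist_force: [-0.0, -0.6, 0.2]
width: 1.002
```

{"api": "send_rows", "payload": {
  "moves": [
    [0,0,0,-0.033,-0.046,-0.009,1],
    [0,0,0,-0.033,-0.046,-0.009,1],
    [0,0,0,-0.033,-0.046,-0.009,1],
    [0,0,0,-0.033,-0.046,-0.009,1],
    [0,0,-10.3,-0.03,-0.046,-0.005,1]
  ]
}}

```text
clock: 2.4
tcp_pos: [0.5012, -0.0211, 0.2968]
ee_rot: [-2.737, 1.542, -0.002]
wrist_force: [0.6, -1.1, -0.0]
width: 0.999
```

{"api": "send_rows", "payload": {
  "moves": [
    [0,0,-10.3,0,0,0,1],
    [0,0,-10.3,0,0,0,1],
    [0,0,-10.3,0,0,0,1],
    [0,0,-10.3,0,0,0,1],
    [0,0,-10.3,0,0,0,1]
  ]
}}

```text
clock: 3.02
tcp_pos: [0.5003, -0.0229, 0.2961]
ee_rot: [3.135, -0.197, -0.0]
wrist_force: [-0.1, -0.3, -0.2]
width: 1.001
```

{"api": "send_rows", "payload": {
  "moves": [
    [0,0,-10.3,0,0,0,1],
    [0,0,-10.3,0,0,0,1],
    [0,0,-10.3,0,0,0,1],
    [0,0,-10.3,0,0,0,1],
    [0,0,-10.3,0,0,0,1]
  ]
}}

```text
clock: 3.65
tcp_pos: [0.5003, -0.0229, 0.2961]
ee_rot: [-2.91, -1.185, 0.0]
wrist_force: [0.4, -0.2, -0.9]
width: 1.001
```

{"api": "send_rows", "payload": {
  "moves": [
    [0,0,-10.3,0,0,0,1],
    [0,0,-10.3,0,0,0,1],
    [0,0,-10.3,0,0,0,1],
    [0,0,-8,0,0,0,1]
  ]
}}

```text
clock: 4.15
tcp_pos: [0.5003, -0.0229, 0.2961]
ee_rot: [2.35, 2.085, 0.0]
wrist_force: [0.1, -1.0, -0.2]
width: 1.001
```

```bash
python3 - <<'E'
from h import *
plan(0.52,-0.02,0.28,tx=83)
C=cal('wrist');im,d=ctrl.snapshot('wrist');save('w1',im);np.savez('pics/w1.npz',im=im,d=d,f=C[0],cx=C[1],cy=C[2],P=C[3]);print(np.round(C[3],3))
E
```

```text
clk 4.15 tcp [ 0.5003 -0.0229  0.2961] head 83.16 down [ 0. -0. -1.] w 1.001 F [ 0.1 -1.  -0.2] j6 -1.73
 shift now-frame mm [ 5.2 19.2 16.1]
 turn 0.16 shift after turn mm [ 5.3 19.2 16.1]
 turn -179.84 shift after turn mm [ -5.3 -19.2  16.1]
 turn 180.16 shift after turn mm [ -5.3 -19.2  16.1]
[[ 0.118  0.947  0.298  0.423]
 [ 0.993 -0.113 -0.035 -0.013]
 [ 0.     0.301 -0.954  0.461]
 [ 0.     0.     0.     1.   ]]
```

View pics/w1.png

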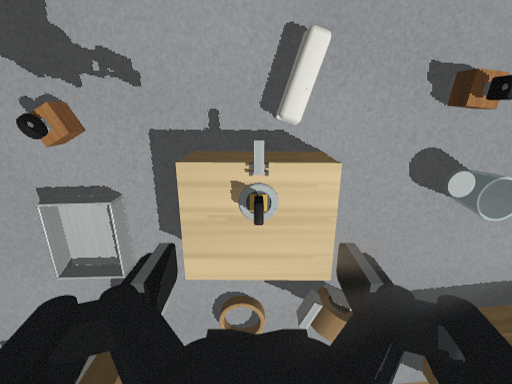

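Wrist view: the locker is centred at (260,220), with the bow at (258,208) and the collar at (259,202). The tin is at (85,240) and the good key at (497,88).

```bash
cat >> h.py <<'E'
def load(n):
    D=np.load(f'pics/{n}.npz'); C=(D['f'],D['cx'],D['cy'],D['P']); d=D['d']; v,u=np.nonzero(d>0)
    return D['im'],d,C,u,v,w('x',u,v,d[v,u],C)
def rect(p,lab,c,r,z0,z1):
    m=(np.hypot(p[:,0]-c[0],p[:,1]-c[1])<r)&(p[:,2]>z0)&(p[:,2]<z1)
    q=p[m]; a=cv2.minAreaRect((q[:,:2]*1000).astype(np.float32))
    print(lab,len(q),np.round(a[0],1),np.round(a[1],1),round(a[2],1),'zmed',np.round(np.median(q[:,2]),4)); return q
def onplane(u,v,z,C):
    """pixel -> world point on plane z"""
    f,cx,cy,P=C; d=P[:3,:3]@np.array([(u-cx)/f,(v-cy)/f,1.]); return P[:3,3]+d*(z-P[2,3])/d[2]
E
python3 - <<'E'
from h import *
im,d,C,u,v,p=load('w1')
rect(p,'locker',(0.585,-0.03),.16,.096,.1022)
rect(p,'bow',(0.55,-0.026),.03,.115,.2)
rect(p,'bowtop',(0.55,-0.026),.03,.14,.2)
rect(p,'tin',(0.607,-0.33),.11,.03,.06)
rect(p,'good',(0.44,0.313),.03,.06,.2)
rect(p,'stand',(0.44,0.313),.045,.037,.047)
rect(p,'collar',(0.55,-0.026),.035,.1025,.108)
c=cv2.resize(im[130:250,200:320],(600,600),interpolation=cv2.INTER_CUBIC);save('c1',c)
E
```

```text
locker 16615 [568.1 -28.9] [220.6 211.3] 83.0 zmed 0.1006
bow 285 [546.9 -25.7] [11.3 29.7] 83.7 zmed 0.1479
bowtop 232 [547.1 -25.7] [11.1 29.4] 83.2 zmed 0.1483
tin 1994 [ 603.1 -328.7] [121.9 140.8] 84.7 zmed 0.0409
good 454 [437.6 309.5] [ 9.9 30.5] 87.7 zmed 0.0754
stand 926 [437.7 313.7] [47.6 50.2] 77.6 zmed 0.0425
collar 879 [546.2 -25. ] [54.1 56.8] 38.3 zmed 0.1044
```

View pics/c1.png

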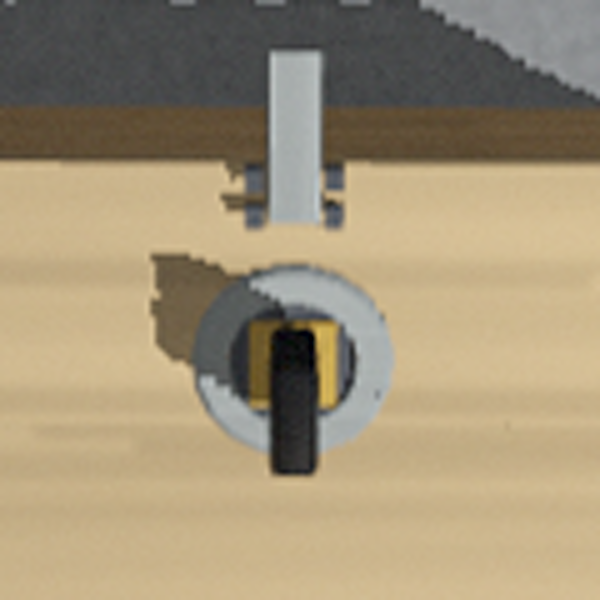

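```bash
python3 - <<'E'
from h import *
plan(0.548,-0.0255,0.114,tx=83)
E
```

```text
clk 4.2 tcp [ 0.5003 -0.0229  0.2961] head 83.45 down [ 0.  0. -1.] w 1.003 F [0.6 0.5 1.6] j6 -1.74
 shift now-frame mm [  2.8  47.7 182.1]
 turn 0.45 shift after turn mm [  3.2  47.7 182.1]
 turn -179.55 shift after turn mm [ -3.2 -47.7 182.1]
 turn 180.45 shift after turn mm [ -3.2 -47.7 182.1]
```

{"api": "send_rows", "payload": {
  "moves": [
    [0,0,0,0.003,0.048,0.02,1],
    [0,0,0,0,0,0.06,0.2],
    [0,0,0,0,0,0.06,0],
    [0,0,0,0,0,0.042,0],
    [0,0,0,0,0,0,0]
  ]
}}

```text
clock: 4.82
tcp_pos: [0.5468, -0.0255, 0.1119]
ee_rot: [-2.353, -2.074, 0.005]
wrist_force: [0.7, -0.0, 0.7]
width: 0.501
```

```bash
python3 - <<'E'
from h import *
plan(0.548,-0.0255,0.114,tx=83)
C=cal('wrist');im,d=ctrl.snapshot('wrist');save('w2',im);np.savez('pics/w2.npz',im=im,d=d,f=C[0],cx=C[1],cy=C[2],P=C[3])
im,d,C,u,v,p=load('w2')
rect(p,'bow',(0.55,-0.026),.03,.115,.2)
rect(p,'bowtop',(0.55,-0.026),.03,.14,.155)
E
```

```text
clk 4.83 tcp [ 0.5468 -0.0255  0.1119] head 82.77 down [-0.006  0.001 -1.   ] w 0.501 F [ 0.7 -0.   0.7] j6 -1.71
 shift now-frame mm [ 0.2  1.2 -2.1]
 turn -0.23 shift after turn mm [ 0.2  1.2 -2.1]
 turn -180.23 shift after turn mm [-0.2 -1.2 -2.1]
 turn 179.77 shift after turn mm [-0.2 -1.2 -2.1]
bow 4248 [545.6 -25.4] [52.2 33.1] 83.0 zmed 0.1541
bowtop 1762 [547.2 -26.2] [51.6 29.8] 80.3 zmed 0.1482
```

View pics/w2.png

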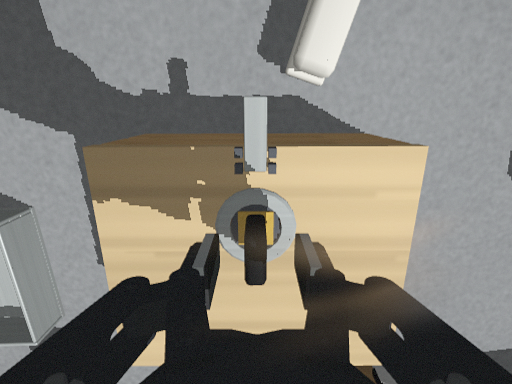

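The bow sits centred between the pads. I'll close the gripper.

{"api": "send_rows", "payload": {
  "moves": [
    [0,0,0,0,0,0,-1],
    [0,0,0,0,0,0,-1],
    [0,0,0,0,0,0,-1],
    [0,0,0,0,0,0,-1]
  ],
  "newtons": 40
}}

```text
clock: 5.38
tcp_pos: [0.5493, -0.0261, 0.1161]
ee_rot: [2.353, 2.077, 0.003]
wrist_force: [-0.3, -0.5, 6.8]
width: 0.132
```

```bash
python3 - <<'E'
from h import *
plan(0.605,-0.329,0.25)
C=cal('wrist');im,d=ctrl.snapshot('wrist');save('w3',im);np.savez('pics/w3.npz',im=im,d=d,f=C[0],cx=C[1],cy=C[2],P=C[3])
E
```

```text
clk 5.38 tcp [ 0.5493 -0.0261  0.1161] head 82.86 down [ 0.004 -0.001 -1.   ] w 0.132 F [-0.3 -0.5  6.8] j6 -1.71
 shift now-frame mm [-293.7   93.4 -133.4]
```

View pics/w3.png

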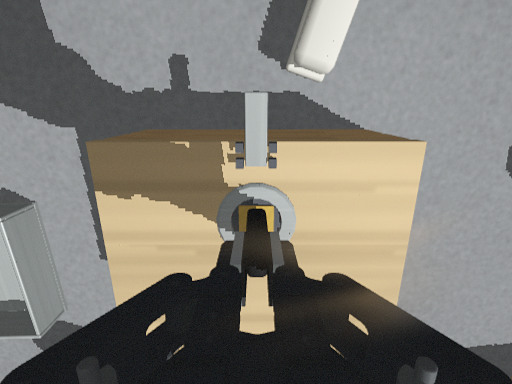

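Grip is good at 11 mm opening. I'll lift and carry the key to the tin.

{"api": "send_rows", "payload": {
  "moves": [
    [0,0,0,0,0,-0.02,-1],
    [0,0,0,0,0,-0.05,-1],
    [0,0,0,0,0,-0.05,-1],
    [0,0,0,-0.048,0.015,0,-1],
    [0,0,0,-0.048,0.015,0,-1]
  ]
}}

```text
clock: 6.05
tcp_pos: [0.5665, -0.1258, 0.2356]
ee_rot: [2.352, 2.079, 0.002]
wrist_force: [1.2, 0.3, 0.1]
width: 0.129
```

{"api": "send_rows", "payload": {
  "moves": [
    [0,0,0,-0.048,0.015,0,-1],
    [0,0,0,-0.05,0.016,0,-1],
    [0,0,0,-0.05,0.016,0,-1],
    [0,0,0,-0.05,0.016,0,-1],
    [0,0,0,0,0,0.02,-1]
  ]
}}

```text
clock: 6.68
tcp_pos: [0.6041, -0.3331, 0.2146]
ee_rot: [2.357, 2.072, 0.0]
wrist_force: [0.5, 1.1, -0.4]
width: 0.123
```

```bash
python3 - <<'E'
from h import *
plan(0.605,-0.329,0.04)
C=cal('wrist');im,d=ctrl.snapshot('wrist');save('w4',im)
C=cal('scene');im,d=ctrl.snapshot('scene');save('s4',im);np.savez('pics/s4.npz',im=im,d=d,f=C[0],cx=C[1],cy=C[2],P=C[3])
save('s4c',np.vstack([np.hstack([cv2.resize(im[60:210,80:280],(400,300)),cv2.resize(im[160:250,180:300],(400,300))])]))
E
```

```text
clk 6.67 tcp [ 0.6041 -0.3331  0.2146] head 82.64 down [ 0.002 -0.002 -1.   ] w 0.123 F [ 0.5  1.1 -0.4] j6 -2.12
 shift now-frame mm [ 4.600e+00 -1.000e-01  1.746e+02]
```

View pics/w4.png

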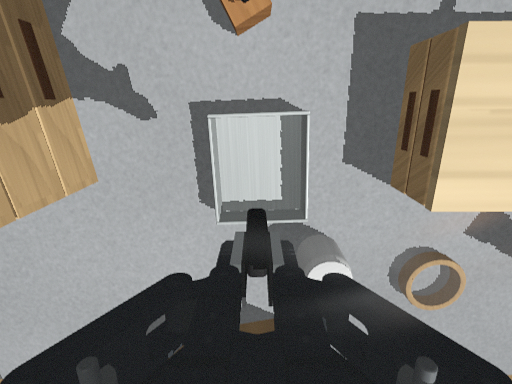

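View pics/s4c.png

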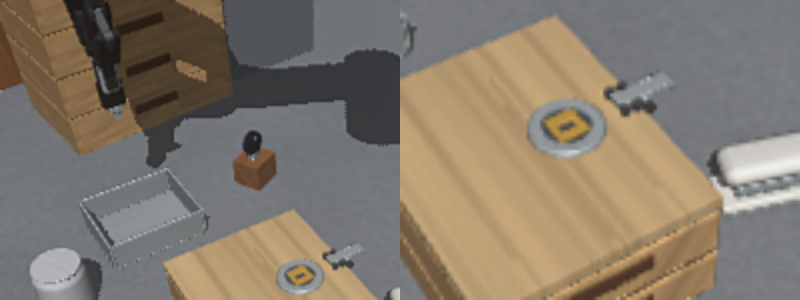

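{"api": "send_rows", "payload": {
  "moves": [
    [0,0,0,0.004,0,0.055,-1],
    [0,0,0,0,0,0.06,-1],
    [0,0,0,0,0,0.055,-1],
    [0,0,0,0,0,0,-1],
    [0,0,0,0,0,0,-0.3]
  ]
}}

```text
clock: 7.4
tcp_pos: [0.606, -0.3258, 0.0478]
ee_rot: [2.351, 2.076, 0.001]
wrist_force: [-0.8, 0.8, 0.6]
width: 0.328
```

{"api": "send_rows", "payload": {
  "moves": [
    [0,0,0,0,0,0,-0.3],
    [0,0,0,0,0,0,-0.3],
    [0,0,0,0,0,-0.05,-0.3],
    [0,0,0,0,0,-0.06,0.5],
    [0,0,0,0,0,-0.06,1]
  ]
}}

```text
clock: 8.02
tcp_pos: [0.6044, -0.325, 0.217]
ee_rot: [2.355, 2.078, 0.0]
wrist_force: [-0.5, 0.2, 0.2]
width: 0.765
```

```bash
python3 - <<'E'
from h import *
plan(0.548,-0.0255,0.26)
C=cal('wrist');im,d=ctrl.snapshot('wrist');save('w5',im);np.savez('pics/w5.npz',im=im,d=d,f=C[0],cx=C[1],cy=C[2],P=C[3])
C=cal('scene');im,d=ctrl.snapshot('scene');save('s5',im);np.savez('pics/s5.npz',im=im,d=d,f=C[0],cx=C[1],cy=C[2],P=C[3])
C=cal('side');im2,d=ctrl.snapshot('side');save('si5',im2);np.savez('pics/si5.npz',im=im2,d=d,f=C[0],cx=C[1],cy=C[2],P=C[3])
save('s5c',np.vstack([np.hstack([cv2.resize(im[120:210,100:220],(400,300)),cv2.resize(im2[120:180,210:290],(400,300))])]))
E
```

```text
clk 8.03 tcp [ 0.6044 -0.325   0.217 ] head 82.87 down [ 0.001 -0.001 -1.   ] w 0.765 F [-0.5  0.2  0.2] j6 -2.11
 shift now-frame mm [290.2 -93.1 -43.2]
```

View pics/s5c.png

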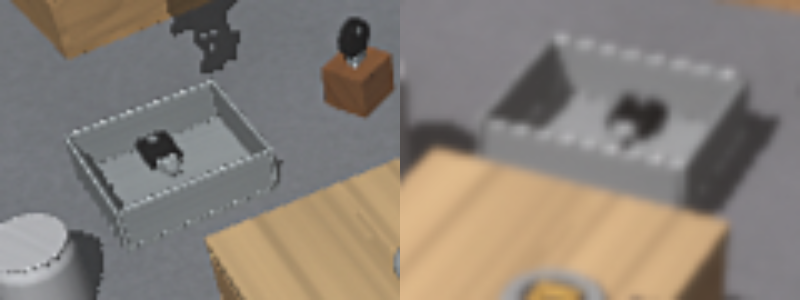

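The old key lies inside the tin at about (160,152) in the left crop, let go. Next is the good key.

{"api": "send_rows", "payload": {
  "moves": [
    [0,0,0,0.0514,-0.0239,0,1],
    [0,0,0,0.0514,-0.0239,0,1],
    [0,0,0,0.0514,-0.0239,0,1],
    [0,0,0,0.0514,-0.0239,0,1],
    [0,0,0,0.0514,-0.0239,0,1]
  ]
}}

```text
clock: 8.8
tcp_pos: [0.5166, -0.0535, 0.2133]
ee_rot: [-2.355, -2.078, 0.001]
wrist_force: [0.6, -0.1, -0.1]
width: 1.0
```

{"api": "send_rows", "payload": {
  "moves": [
    [0,0,0,0.0514,-0.0239,0,1],
    [0,0,0,0.0514,-0.0239,0,1],
    [0,0,0,0.0514,-0.0239,0,1],
    [0,0,0,0.0514,-0.0239,0,1],
    [0,0,0,0.0514,-0.0239,0,1]
  ]
}}

```text
clock: 9.43
tcp_pos: [0.4299, 0.216, 0.2134]
ee_rot: [-2.355, -2.078, 0.002]
wrist_force: [0.2, 0.9, 0.0]
width: 1.0
```

{"api": "send_rows", "payload": {
  "moves": [
    [0,0,0,0.0514,-0.0239,0,1],
    [0,0,5.6,0.0514,-0.0239,0,1],
    [0,0,0,0,0,0,1],
    [0,0,0,0,0,0,1]
  ]
}}

```text
clock: 9.93
tcp_pos: [0.3963, 0.322, 0.2135]
ee_rot: [2.453, 1.963, -0.002]
wrist_force: [0.3, -0.2, -0.0]
width: 1.005
```

```bash
python3 - <<'E'
from h import *
plan(0.4397,0.3132,0.2,tx=77.2)
C=cal('wrist');im,d=ctrl.snapshot('wrist');save('w6',im);np.savez('pics/w6.npz',im=im,d=d,f=C[0],cx=C[1],cy=C[2],P=C[3])
im,d,C,u,v,p=load('w6')
rect(p,'good',(0.44,0.313),.03,.06,.12)
rect(p,'goodtop',(0.44,0.313),.03,.079,.12)
rect(p,'stand',(0.44,0.313),.045,.037,.047)
E
```

```text
clk 9.93 tcp [0.3963 0.322  0.2135] head 77.32 down [-0.001 -0.001 -1.   ] w 1.005 F [ 0.3 -0.2 -0. ] j6 -0.9
 shift now-frame mm [ 1.  44.3 13.4]
 turn 0.12 shift after turn mm [ 1.1 44.3 13.4]
 turn -179.88 shift after turn mm [ -1.1 -44.3  13.4]
 turn 180.12 shift after turn mm [ -1.1 -44.3  13.4]
good 304 [437.7 314. ] [10.9 30. ] 77.9 zmed 0.0862
goodtop 252 [437.7 313.9] [10.4 29.9] 77.6 zmed 0.0863
stand 1038 [437.5 314.1] [45.  49.9] 77.4 zmed 0.0426
```

View pics/w6.png

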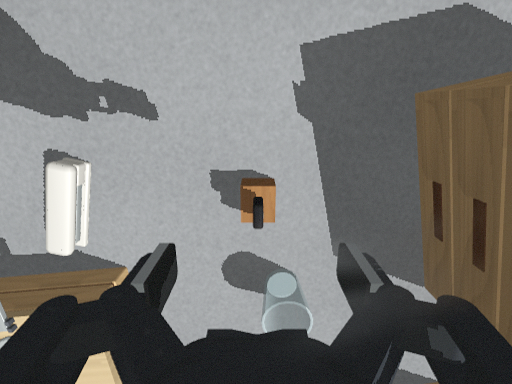

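```bash
python3 - <<'E'
from h import *
plan(0.4396,0.3136,0.053,tx=77.4)
E
```

```text
clk 9.97 tcp [0.3967 0.3216 0.2136] head 77.25 down [-0.001 -0.001 -1.   ] w 1.0 F [-0.1 -0.3 -0.2] j6 -0.9
 shift now-frame mm [  1.8  43.8 160.6]
 turn -0.15 shift after turn mm [  1.7  43.8 160.6]
 turn -180.15 shift after turn mm [ -1.7 -43.8 160.6]
 turn 179.85 shift after turn mm [ -1.7 -43.8 160.6]
```

{"api": "send_rows", "payload": {
  "moves": [
    [0,0,0,0.0015,0.044,0.02,0.6],
    [0,0,0,0,0,0.05,0.2],
    [0,0,0,0,0,0.05,-0.1],
    [0,0,0,0,0,0.041,-0.1],
    [0,0,0,0,0,0,-0.1]
  ]
}}

```text
clock: 10.6
tcp_pos: [0.4388, 0.3124, 0.051]
ee_rot: [-2.455, -1.959, 0.009]
wrist_force: [-0.0, 0.3, 1.1]
width: 0.449
```

```bash
python3 - <<'E'
from h import *
plan(0.4396,0.3136,0.053,tx=77.4)
C=cal('wrist');im,d=ctrl.snapshot('wrist');save('w7',im);np.savez('pics/w7.npz',im=im,d=d,f=C[0],cx=C[1],cy=C[2],P=C[3])
E
```

```text
clk 10.6 tcp [0.4388 0.3124 0.051 ] head 77.18 down [-0.005 -0.002 -1.   ] w 0.449 F [-0.   0.3  1.1] j6 -0.95
 shift now-frame mm [ 1.3  0.5 -2. ]
 turn -0.22 shift after turn mm [ 1.3  0.5 -2. ]
 turn -180.22 shift after turn mm [-1.3 -0.5 -2. ]
 turn 179.78 shift after turn mm [-1.3 -0.5 -2. ]
```

View pics/w7.png

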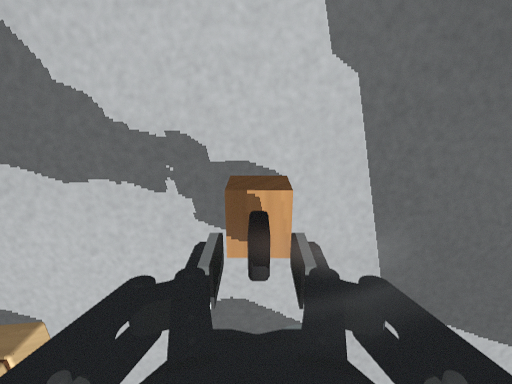

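{"api": "send_rows", "payload": {
  "moves": [
    [0,0,0,0,0,0,-1],
    [0,0,0,0,0,0,-1],
    [0,0,0,0,0,0,-1],
    [0,0,0,0,0,0,-1]
  ],
  "newtons": 70
}}

```text
clock: 11.15
tcp_pos: [0.4409, 0.3144, 0.0552]
ee_rot: [2.453, 1.961, 0.005]
wrist_force: [-0.2, -2.5, 5.7]
width: 0.115
```

```bash
python3 - <<'E'
from h import *
plan(0.4396,0.3136,0.053,tx=77.4)
C=cal('wrist');im,d=ctrl.snapshot('wrist');save('w8',im);np.savez('pics/w8.npz',im=im,d=d,f=C[0],cx=C[1],cy=C[2],P=C[3])
a=load('w3')[0];b=im
save('cmp',np.hstack([cv2.resize(x[180:300,195:320],(400,384),interpolation=cv2.INTER_CUBIC) for x in (a,b)]))
for n in('w3','w8'):
    im,d,C,u,v,p=load(n)
    print(n,[ (r,int(im[r,256].sum())) for r in range(195,225,2)], [(r,round(float(d[r,256]),4)) for r in range(195,290,8)])
E
```

```text
clk 11.15 tcp [0.4409 0.3144 0.0552] head 77.28 down [ 0.004  0.001 -1.   ] w 0.115 F [-0.2 -2.5  5.7] j6 -0.95
 shift now-frame mm [-1.1 -1.1  2.2]
 turn -0.12 shift after turn mm [-1.1 -1.1  2.2]
 turn -180.12 shift after turn mm [1.1 1.1 2.2]
 turn 179.88 shift after turn mm [1.1 1.1 2.2]
w3 [(195, 564), (197, 571), (199, 345), (201, 315), (203, 251), (205, 184), (207, 462), (209, 20), (211, 41), (213, 55), (215, 50), (217, 45), (219, 68), (221, 88), (223, 84)] [(195, 0.1844), (203, 0.1892), (211, 0.1702), (219, 0.1565), (227, 0.1477), (235, 0.1448), (243, 0.1475), (251, 0.1484), (259, 0.1496), (267, 0.1516), (275, 0.1533), (283, 0.2096)]
w8 [(195, 435), (197, 430), (199, 437), (201, 434), (203, 432), (205, 384), (207, 63), (209, 76), (211, 51), (213, 61), (215, 96), (217, 95), (219, 78), (221, 78), (223, 99)] [(195, 0.1855), (203, 0.1879), (211, 0.1669), (219, 0.1541), (227, 0.1457), (235, 0.1464), (243, 0.1486), (251, 0.1502), (259, 0.1517), (267, 0.1527), (275, 0.254), (283, 0.2561)]
```

View pics/cmp.png

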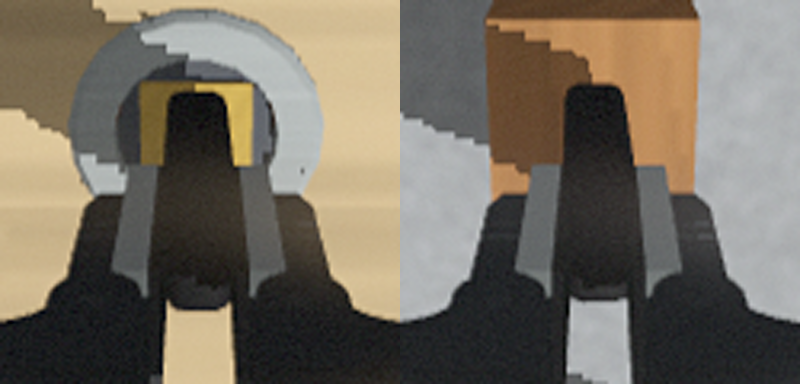

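{"api": "send_rows", "payload": {
  "moves": [
    [0,0,0,0,0,-0.012,-1],
    [0,0,0,0,0,-0.03,-1],
    [0,0,0,0,0,-0.05,-1],
    [0,0,0,0,0,-0.045,-1],
    [0,0,0,-0.044,0.026,0,-1]
  ]
}}

```text
clock: 11.82
tcp_pos: [0.4564, 0.2673, 0.1949]
ee_rot: [2.448, 1.965, 0.013]
wrist_force: [0.6, -0.2, -1.1]
width: 0.115
```

{"api": "send_rows", "payload": {
  "moves": [
    [0,0,0,-0.044,0.026,0,-1],
    [0,0,0,-0.044,0.026,0,-1],
    [0,0,0,-0.044,0.026,0,-1],
    [0,0,0,-0.044,0.026,0,-1],
    [0,0,0,-0.044,0.026,0,-1]
  ]
}}

```text
clock: 12.45
tcp_pos: [0.5342, 0.0208, 0.1916]
ee_rot: [2.453, 1.961, 0.002]
wrist_force: [0.1, 0.2, -0.2]
width: 0.112
```

{"api": "send_rows", "payload": {
  "moves": [
    [0,0,-5.7,-0.044,0.026,0,-1],
    [0,0,0,0,0,0.02,-1],
    [0,0,0,0,0,0,-1],
    [0,0,0,0,0,0,-1]
  ]
}}

```text
clock: 12.95
tcp_pos: [0.5497, -0.0258, 0.1715]
ee_rot: [2.352, 2.081, 0.002]
wrist_force: [-0.2, -0.3, 0.1]
width: 0.11
```

```bash
python3 - <<'E'
from h import *
plan(0.5500,-0.0262,0.158,tx=83)
for n in ['wrist','scene','side']:
    C=cal(n);im,d=ctrl.snapshot(n);save(n[:2]+'9',im);np.savez(f'pics/{n[:2]}9.npz',im=im,d=d,f=C[0],cx=C[1],cy=C[2],P=C[3])
a=load('wr9')[0];b=load('sc9')[0];c=load('si9')[0]
save('cmp9',np.hstack([cv2.resize(x,(266,400),interpolation=cv2.INTER_CUBIC) for x in (a[180:300,216:296],b[150:220,206:253],c[140:200,220:260])]))
plan(0.5500,-0.0262,0.158,tx=83)
E
```

```text
clk 12.95 tcp [ 0.5497 -0.0258  0.1715] head 83.01 down [ 0.002 -0.    -1.   ] w 0.11 F [-0.2 -0.3  0.1] j6 -1.71
 shift now-frame mm [-0.3  0.3 13.5]
 turn 0.01 shift after turn mm [-0.3  0.3 13.5]
 turn -179.99 shift after turn mm [ 0.3 -0.3 13.5]
 turn 180.01 shift after turn mm [ 0.3 -0.3 13.5]
clk 13.1 tcp [ 0.5497 -0.0258  0.1711] head 83.02 down [ 0.001 -0.    -1.   ] w 0.113 F [0.1 0.1 0.3] j6 -1.71
 shift now-frame mm [-0.3  0.4 13.1]
 turn 0.02 shift after turn mm [-0.3  0.4 13.1]
 turn -179.98 shift after turn mm [ 0.3 -0.4 13.1]
 turn 180.02 shift after turn mm [ 0.3 -0.4 13.1]
```

View pics/cmp9.png

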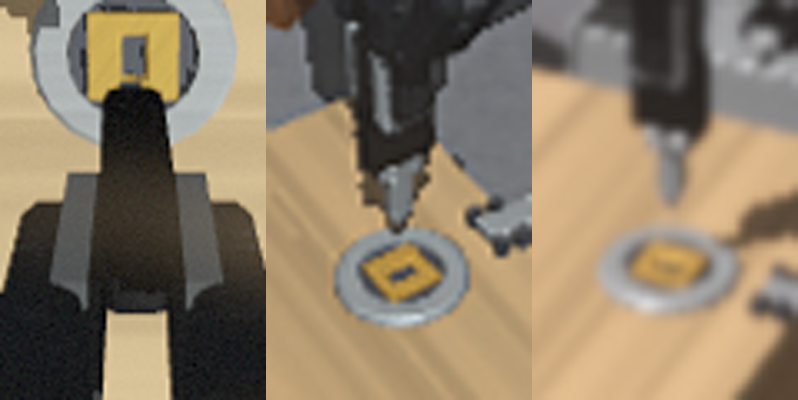

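The key hangs upright just above the slot, aligned in all three views. I'll descend in small steps and watch the force.

{"api": "send_rows", "payload": {
  "moves": [
    [0,0,0,-0.0003,0.0004,0.015,-1],
    [0,0,0,0,0,0.006,-1],
    [0,0,0,0,0,0.005,-1],
    [0,0,0,0,0,0.003,-1],
    [0,0,0,0,0,0,-1]
  ]
}}

```text
clock: 13.72
tcp_pos: [0.5498, -0.0266, 0.141]
ee_rot: [-2.353, -2.081, 0.0]
wrist_force: [-0.1, 0.0, 0.8]
width: 0.114
```

{"api": "send_rows", "payload": {
  "moves": [
    [0,0,0,0,0,0.002,-1],
    [0,0,0,0,0,0.002,-1],
    [0,0,0,0,0,0,-1]
  ]
}}

```text
clock: 14.1
tcp_pos: [0.5498, -0.0264, 0.137]
ee_rot: [-2.353, -2.081, -0.0]
wrist_force: [-0.3, 0.7, 0.3]
width: 0.114
```

{"api": "send_rows", "payload": {
  "moves": [
    [0,0,0,0,0,0.003,-1],
    [0,0,0,0,0,0.003,-1],
    [0,0,0,0,0,0,-1]
  ]
}}

```text
clock: 14.48
tcp_pos: [0.5496, -0.0265, 0.1306]
ee_rot: [-2.353, -2.081, 0.0]
wrist_force: [0.5, 2.5, -2.5]
width: 0.114
```

{"api": "send_rows", "payload": {
  "moves": [
    [0,0,0,0,0,0.002,-1],
    [0,0,0,0,0,0.002,-1],
    [0,0,0,0,0,0,-1]
  ]
}}

```text
clock: 14.85
tcp_pos: [0.5497, -0.0266, 0.1269]
ee_rot: [-2.353, -2.081, 0.0]
wrist_force: [1.7, 2.4, -0.9]
width: 0.114
```

{"api": "send_rows", "payload": {
  "moves": [
    [0,0,1.5,0.0003,0,0.002,-1],
    [0,0,-3,0,0,0.002,-1],
    [0,0,1.5,0,0,0,-1]
  ]
}}

```text
clock: 15.22
tcp_pos: [0.55, -0.0264, 0.1234]
ee_rot: [2.354, 2.079, 0.0]
wrist_force: [-0.1, 2.3, 3.8]
width: 0.11
```

{"api": "send_rows", "payload": {
  "moves": [
    [0,0,1.5,0,0,0.002,-1],
    [0,0,-3,0,0,0.002,-1],
    [0,0,1.5,0,0,0,-1]
  ]
}}

```text
clock: 15.6
tcp_pos: [0.5501, -0.0265, 0.1192]
ee_rot: [2.355, 2.078, 0.001]
wrist_force: [1.1, 2.2, 2.0]
width: 0.113
```

{"api": "send_rows", "payload": {
  "moves": [
    [0,0,1.5,0,0,0.0015,-1],
    [0,0,-3,0,0,0.001,-1],
    [0,0,1.5,0,0,0,-1]
  ]
}}

```text
clock: 15.98
tcp_pos: [0.5502, -0.0265, 0.1171]
ee_rot: [2.355, 2.077, 0.001]
wrist_force: [0.6, 1.8, 5.9]
width: 0.115
```

{"api": "send_rows", "payload": {
  "moves": [
    [0,0,0,0,0,0.001,-1],
    [0,0,0,0,0,0,-1]
  ]
}}

```text
clock: 16.23
tcp_pos: [0.5505, -0.0266, 0.117]
ee_rot: [2.354, 2.077, 0.002]
wrist_force: [-1.8, 2.1, 12.8]
width: 0.113
```

```bash
python3 - <<'E'
from h import *
for n in ['wrist','scene','side']:
    C=cal(n);im,d=ctrl.snapshot(n);save(n[:2]+'10',im);np.savez(f'pics/{n[:2]}10.npz',im=im,d=d,f=C[0],cx=C[1],cy=C[2],P=C[3])
a=load('wr10')[0];b=load('sc10')[0];c=load('si10')[0]
save('cmp10',np.hstack([cv2.resize(x,(266,400),interpolation=cv2.INTER_CUBIC) for x in (a[180:300,216:296],b[150:220,206:253],c[140:200,220:260])]))
plan(0.55,-.0265,0.1172,tx=83)
for n in('w3','w8','wr10'):
    im,d,C,u,v,p=load(n); rect(p,n,(0.55,-0.026) if n!='w8' else (.44,.313),.012,.13 if n!='w8' else .07,.155); print([round(float(d[r,256]),4) for r in (211,219,227,243,259)])
    print([round(float(p[(v==r)&(u==256)][0,2]),4) for r in (227,235,243,251,259)])
E
```

```text
clk 16.38 tcp [ 0.5505 -0.0266  0.117 ] head 82.84 down [ 0.002 -0.001 -1.   ] w 0.117 F [-2.   3.3 12.4] j6 -1.71
 shift now-frame mm [ 0.  -0.5 -0.2]
 turn -0.16 shift after turn mm [ 0.  -0.5 -0.2]
 turn -180.16 shift after turn mm [-0.   0.5 -0.2]
 turn 179.84 shift after turn mm [-0.   0.5 -0.2]
w3 748 [550. -26.] [10.8 23.8] 82.7 zmed 0.1484
[0.1702, 0.1565, 0.1477, 0.1475, 0.1496]
[0.1452, 0.1491, 0.1479, 0.1484, 0.1487]
w8 1775 [440.3 314.7] [15.6 23.9] 76.8 zmed 0.1138
[0.1669, 0.1541, 0.1457, 0.1486, 0.1517]
[0.0861, 0.0868, 0.086, 0.0859, 0.086]
wr10 668 [550.  -26.3] [ 9.5 23.8] 83.2 zmed 0.1484
[0.1661, 0.1541, 0.1458, 0.1475, 0.151]
[0.1478, 0.1488, 0.1489, 0.1498, 0.1484]
```

View pics/cmp10.png

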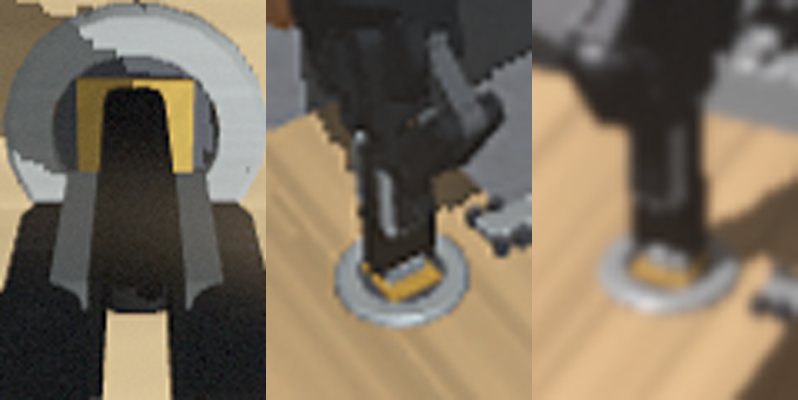

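Fully home: the bow top is at 148.4 mm, the same as the old key's, and the shoulder is on the brass with 12 N of contact. I'll turn clockwise.

{"api": "send_rows", "payload": {
  "moves": [
    [0,0,8,0,0,0,-1],
    [0,0,8,0,0,0,-1],
    [0,0,8,0,0,0,-1],
    [0,0,0,0,0,0,-1]
  ],
  "newtons": 90
}}

```text
clock: 16.88
tcp_pos: [0.5506, -0.0269, 0.1171]
ee_rot: [2.736, 1.54, 0.002]
wrist_force: [-2.2, 0.2, 12.4]
width: 0.102
```

```bash
python3 - <<'E'
from h import *
plan(); print(ctrl.observe()['wrist_torque'])
E
```

```text
clk 16.88 tcp [ 0.5506 -0.0269  0.1171] head 58.75 down [ 0.003 -0.001 -1.   ] w 0.102 F [-2.2  0.2 12.4] j6 -1.29
 shift now-frame mm [0. 0. 0.]
[0.21022262 0.22177072 0.00791574]
```

Lateral force is low, so I'll keep turning.

{"api": "send_rows", "payload": {
  "moves": [
    [0,0,9,0,0,0,-1],
    [0,0,9,0,0,0,-1],
    [0,0,9,0,0,0,-1],
    [0,0,0,0,0,0,-1]
  ]
}}

```text
clock: 17.38
tcp_pos: [0.5507, -0.0272, 0.1171]
ee_rot: [3.019, 0.858, 0.003]
wrist_force: [-1.0, -1.1, 12.7]
width: 0.107
```

```bash
python3 - <<'E'
from h import *
plan(); print(ctrl.observe()['wrist_torque'])
C=cal('wrist');im,d=ctrl.snapshot('wrist');save('w11',im[130:330,150:370])
E
```

```text
clk 17.38 tcp [ 0.5507 -0.0272  0.1171] head 31.74 down [ 0.003 -0.002 -1.   ] w 0.107 F [-1.  -1.1 12.7] j6 -0.81
 shift now-frame mm [0. 0. 0.]
[-0.12353838  0.26700034  0.02045117]
```

View pics/w11.png

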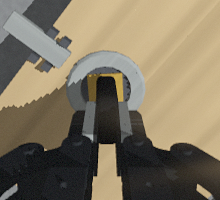

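The plug turns with the key.

{"api": "send_rows", "payload": {
  "moves": [
    [0,0,9,0,0,0,-1],
    [0,0,9,0,0,0,-1],
    [0,0,9,0,0,0,-1],
    [0,0,9,0,0,0,-1],
    [0,0,0,0,0,0,-1]
  ]
}}

```text
clock: 18.05
tcp_pos: [0.5505, -0.0275, 0.1171]
ee_rot: [3.137, -0.116, 0.004]
wrist_force: [-1.5, -2.8, 12.8]
width: 0.108
```

{"api": "send_rows", "payload": {
  "moves": [
    [0,0,4,0,0,0,-1],
    [0,0,2,0,0,0,-1],
    [0,0,0,0,0,0,-1]
  ]
}}

```text
clock: 18.42
tcp_pos: [0.5504, -0.0276, 0.1171]
ee_rot: [3.127, -0.278, 0.003]
wrist_force: [-3.1, -2.6, 12.8]
width: 0.106
```

```bash
python3 - <<'E'
from h import *
plan(); print(ctrl.observe()['wrist_torque'])
for n in ['wrist','scene','side']:
    C=cal(n);im,d=ctrl.snapshot(n);save(n[:2]+'12',im);np.savez(f'pics/{n[:2]}12.npz',im=im,d=d,f=C[0],cx=C[1],cy=C[2],P=C[3])
a=load('wr12')[0];b=load('sc12')[0];c=load('si12')[0]
save('cmp12',np.hstack([cv2.resize(x,(266,400),interpolation=cv2.INTER_CUBIC) for x in (a[150:330,196:316],b[150:220,216:263],c[140:200,225:285])]))
E
```

```text
clk 18.43 tcp [ 0.5504 -0.0276  0.1171] head -10.17 down [ 0.002 -0.003 -1.   ] w 0.106 F [-3.1 -2.6 12.8] j6 -0.08
 shift now-frame mm [0. 0. 0.]
[-0.50924606  0.57748656  0.12051823]
```

View pics/cmp12.png

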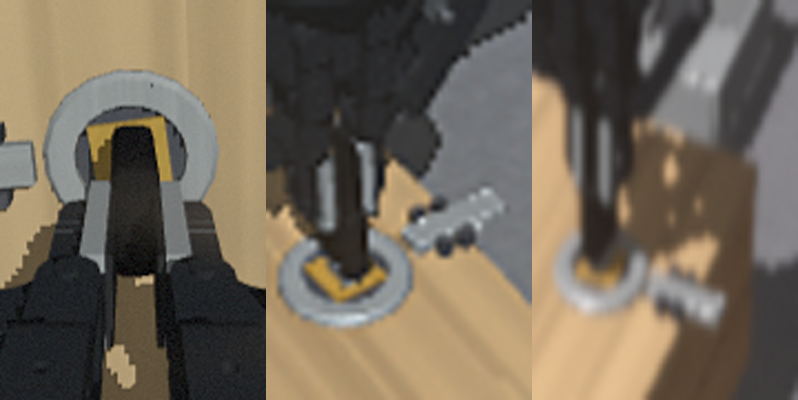

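{"api": "send_rows", "payload": {
  "moves": [
    [0,0,1.5,0,0,0,-1],
    [0,0,0,0,0,0,-1],
    [0,0,0,0,0,0,-1],
    [0,0,0,0,0,0,-1]
  ]
}}

```text
clock: 19.08
tcp_pos: [0.5504, -0.0276, 0.1171]
ee_rot: [3.123, -0.319, 0.004]
wrist_force: [-2.6, -3.0, 12.9]
width: 0.107
```

```bash
python3 - <<'E'
from h import *
plan(); print(ctrl.observe()['wrist_torque'])
C=cal('wrist');im,d=ctrl.snapshot('wrist');save('w13',im);np.savez('pics/w13.npz',im=im,d=d,f=C[0],cx=C[1],cy=C[2],P=C[3])
im,d,C,u,v,p=load('w13')
# brass mask -> edge direction on plane z=.104
h=cv2.cvtColor(im,cv2.COLOR_RGB2HSV); m=(h[...,1]>150)&(h[...,0]>15)&(h[...,0]<32); m[:150]=0;m[260:]=0;m[:,:220]=0;m[:,300:]=0
top=[(c,np.nonzero(m[:,c])[0].min()) for c in range(220,300) if m[:,c].sum()>2]; print(top)
a=np.array([onplane(c,r,.104,C)[:2] for c,r in top])
t=a[4:-4]; k=np.polyfit(t[:,1],t[:,0],1); 
vx,vy=cv2.fitLine((t*1000).astype(np.float32),cv2.DIST_HUBER,0,.01,.01)[:2,0]; print('edge heading deg mod 90',np.degrees(np.arctan2(vy,vx))%90)
rect(p,'bow',(0.55,-0.026),.012,.14,.152)
save('w13c',cv2.resize(im[170:290,196:316],(600,600),interpolation=cv2.INTER_CUBIC))
# tin check
b,d,C,u,v,p=load('sc12'); q=rect(p,'in tin',(0.605,-0.329),.05,.012,.04)
E
```

```text
clk 19.07 tcp [ 0.5504 -0.0276  0.1171] head -11.65 down [ 0.002 -0.003 -1.   ] w 0.107 F [-2.6 -3.  12.9] j6 -0.06
 shift now-frame mm [0. 0. 0.]
[-0.52206628  0.52541261 -0.01982481]
[(236, np.int64(208)), (237, np.int64(207)), (238, np.int64(207)), (239, np.int64(207)), (240, np.int64(207)), (241, np.int64(207)), (242, np.int64(207)), (243, np.int64(207)), (244, np.int64(206)), (245, np.int64(206)), (246, np.int64(206)), (247, np.int64(206)), (248, np.int64(206)), (259, np.int64(204)), (262, np.int64(204)), (263, np.int64(204)), (264, np.int64(204)), (265, np.int64(203)), (266, np.int64(203)), (267, np.int64(202)), (268, np.int64(202)), (269, np.int64(203)), (270, np.int64(210)), (271, np.int64(217)), (272, np.int64(225))]
edge heading deg mod 90 88.07627
bow 698 [548.6 -25.3] [23.6 13.7] 69.6 zmed 0.1485
in tin 99 [ 604.2 -353.5] [49.1 28.4] 83.2 zmed 0.0166
```

View pics/w13c.png

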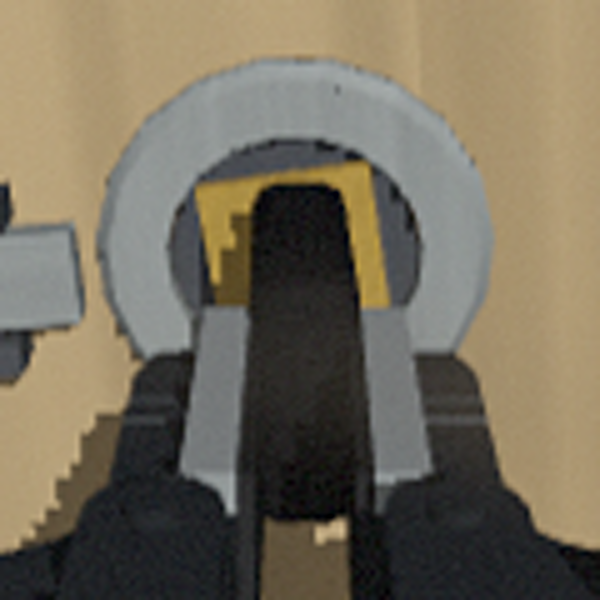

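View pics/sc12.png

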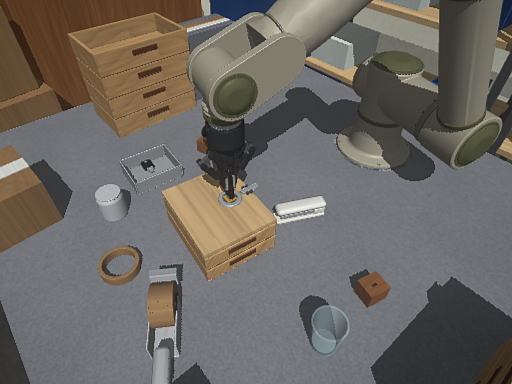

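The brass edge is now at a -1.9° heading against 83° at rest, so the plug is at about 1.48 rad, which is the stop. The key is still home (bow top 148.5 mm), gripped at 90 N, and the old key is in the tin. I'm handing in.

```bash
python3 - <<'E'
from h import *
ctrl.hand_in(); plan()
E
```

```text
the job is handed in; nothing more can be done
the job is handed in; nothing more can be done
```

I handed the job in at about 19 s with the good key fully home, turned to the stop and still gripped. No verdict is reported, so this rests on my own last checks.

**What I did:** I pulled the miscut key and dropped it into the reject tin. Then I took the rectangular-bowed key from its stand and worked it past the pins with small ±1.5° wiggles. I turned it clockwise 94.7° at the gripper and held it there at 90 N grip with about 13 N of downward push.

**Last checks:**
- **Key home:** the bow top was at 148.5 mm. The miscut key standing in the lock read the same within 0.1 mm.
- **Plug turned:** the angle of the brass plug in the wrist picture gives about 1.48 rad, against the 1.3 needed.
- **Miscut key:** it lies flat inside the tin, about 25 mm off centre in y.
- **Bystanders:** the jar and stapler look unmoved in the last scene picture. The round-bowed key was mostly hidden behind the gripper there; I never worked near it, and it was standing in place just after I dropped the miscut key.

**Readings that disagreed:**
- **Wrist torque:** it was too noisy to confirm the stop (0.12, then -0.02 N m).
- **Bow angle:** the final bow fit was disturbed by the fingers, so I relied on the plug edge instead.

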